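# Stack the board totes with their ends turned, empty one on top

### The arm

A 7-joint arm with a two-finger parallel gripper is mounted at the origin on the work surface. World frame = base frame: x ahead of the robot, y to its left, z up, the work surface at z = 0. Lengths are in m, angles in rad, forces in N, time in s.
With the tool pointing down it reaches from about 0.425 to 0.975 m from the base axis. Payload 16.7 kg.
Tool frame: the origin (TCP) lies at the very end of the fingers, on their centre line; the grasp point (between the pads) lies 19 mm behind it; z points along the fingers, y is the line along which they close (so a half turn about z gives the same grasp; the last joint's range is limited). The gripper opens to 85 mm and grips with 20 to 120 N. Pads are 22 mm wide; open, the fingers measure 114 mm over their backs; the gripper's body (76 mm by 85 mm) begins 54 mm behind the grasp point. The pads swing forward as they close: fully open they stand 13 mm farther back than shut.
Start: joints at [1.183, 0.426, 0.074, 1.606, -0.034, 1.111, -0.067], TCP at [0.16, -0.656, 0.231] pointing down, gripper open.
Joint ranges: [-2.85, 2.85], [-0.5, 2.14], [-1.23, 1.37], [0.21, 2.46], [-1.02, 4.16], [0.16, 2.05], [-2.73, 2.73]. Speed limits (rad/s): [1.89, 1.89, 2.39, 2.39, 3.01, 3.01, 3.01].

### API

Orientations are given as [roll, pitch, yaw] about the fixed x, y, z axes, in that order (R = Rz(yaw) Ry(pitch) Rx(roll)).
In Python, from workcell import ctrl, cams, workorder, gripper_to gives the robot as it stands (ctrl), with the cameras (cams), the job (workorder) and the gripper as plain functions. Calls block until the motion is done:
- ctrl.reach(position, orientation): joint-space move of the TCP to a pose.
- ctrl.line_to(position, orientation=None, max_speed=0.15, force_limit=None): straight line of the TCP; orientation=None keeps the orientation; max_speed is the mean speed in m/s. With force_limit (N) it stops when the force on the tool has changed by that much, and returns True; else False.
- ctrl.move_joints(angles): joint-space move.
- gripper_to(opening, strength=None): finger opening in m; strength is the grip in N (None keeps the last); returns when the fingers have stopped.
- ctrl.dwell(seconds).
- ctrl.ik(position, orientation): joint angles nearest the present ones, or None.
- ctrl.state(): the state.
- cams.snapshot(name): name is "side" or "top" or "wrist"; returns the picture (420x560x3 uint8, blue, green, red); there is no depth.
- cams.calibration(name): a dict with "mtx" (3x3 intrinsics, pixels), "extrinsics" (4x4, takes a point from world to camera coordinates); the wrist camera has in their place "hand_eye" (4x4, takes a point from camera to tool coordinates, whose origin is the TCP and whose axes are the flange's). Camera axes: x right, y up, looking along -z (the intrinsics and any distortion apply to the point x, -y, -z); pixel columns grow to the right and rows downward; lengths in m; the calibration is good to about 2 mm. A picture is of the moment at which its call begins: read the wrist's pose just before it. calibration takes no time and is no camera call.
A pose or a line that the arm cannot do raises ctrl.IKError and nothing moves.
- workorder.close_job(): hands the job in; it is judged then, once.
The state is a dict: "time_s": time; "joint_pos": joint angles; "joint_velocities": joint speeds; "joint_efforts": joint torques, N m; "tool_pos": TCP position; "tool_rot": TCP orientation; "force": force on the tool from outside, world axes, zero at the start; "ft_torque": the same for the moment, N m; "opening": finger opening in m; "finger_force": force on a finger pad.
Only numpy, scipy, OpenCV 4.12 (cv2) and the standard library are available. Lean on these libraries where they do the work, as an engineer would, in place of code of your own. Each camera call takes 0.05 s, during which the arm holds its last target. There are 200 camera calls.

### The job

Get the finished boards ready to go: lift the tote with the board that stands on the bench onto the tote on the grey pad, then put the empty tote on top as a cover. These are stack-and-nest totes, so turn each one until its yellow end is over the black end of the tote below: it must stand level on the ledges and not nest down onto the board. Set them down without dropping them, keep the boards lying in their totes, leave the bottom tote where it stands and do not disturb the other things on the bench.

Things in the scene. Friction and masses are not known exactly. Their poses are not given: they have to be found in the camera images.
- tote_base: Black stack-and-nest tote, one end yellow, 168 long (x) x 64 wide (y) over the rim x 56 mm tall, on the grey pad, a board in it. Origin: centre of its underside, +x towards the yellow end, z up. Rim: upright band 12 mm tall, about 4 mm thick, all round the top; its long outer faces, 64 mm apart, can be gripped from above at mid-length. Tapered walls, underside 144 x 44 mm. 0.14 kg.
- tote_full: Tote of the same size and axes as tote_base, standing on the bench with a loose board in it; 0.11 to 0.18 kg without the board. All totes: yellow end over black end, a tote drops 8 mm into the rim of the one below (play 8 mm each way along x, 6 mm along y) and stands on its ledges, undersides 48 mm apart; yellow over yellow it sinks in and nests (24 mm, or 26 mm on a board).
- tote_empty: Tote of the same size and axes as tote_base, standing empty on the bench; 0.11 to 0.18 kg. In every tote, seen from above, the stacking ledges are 8 mm below the rim: two in the corners of the yellow end, one in the middle of the black end.
- tote_base_yellow (a point): middle of the yellow end's rim top on tote_base: 82 mm along +x from its origin, 56 mm up
- tote_full_yellow (a point): middle of the yellow end's rim top on tote_full: 82 mm along +x from its origin, 56 mm up
- tote_empty_yellow (a point): middle of the yellow end's rim top on tote_empty: 82 mm along +x from its origin, 56 mm up
- board_base: Finished green circuit board, 96 (x) x 34 (y) x 24 mm tall with heat sink and connectors, 0.06 to 0.13 kg, origin at the centre of its underside; lies loose on the floor (2.5 mm thick) of tote_base
- board_full: Finished green circuit board, 96 (x) x 34 (y) x 24 mm tall with heat sink and connectors, 0.06 to 0.13 kg, origin at the centre of its underside; lies loose on the floor (2.5 mm thick) of tote_full
- pad: Flat grey booking-out pad fixed to the bench, 200 (x) x 100 (y) x 8 mm, white corner marks; origin at the centre of its underside. tote_base stands on it, within 5 mm of its centre and roughly parallel to it.
- driver_a: Yellow and black precision screwdriver, about 170 mm long (handle to -x), 19 mm thick, lying loose on the bench, origin under its middle; not part of the job.
- driver_b: Yellow and black precision screwdriver, about 160 mm long (handle to -x), 19 mm thick, lying loose on the bench, origin under its middle; not part of the job.
- tweezers: Black tweezers, 120 x 12 x 6 mm (x along them), lying loose on the bench, origin under its middle; not part of the job.
- glue: Red glue bottle with white nozzle, 133 mm long (nozzle to +x), 38 mm thick, lying loose on the bench, origin under its middle; not part of the job.
- knife: Yellow utility knife, 150 x 18 x 15 mm (x along it), lying loose on the bench, origin under its middle; not part of the job.
- phone: Black smartphone, 72 (x) x 144 (y) x 8 mm, lying loose on the bench, origin under its middle; not part of the job.
- scissors: Scissors with grey and orange handles, 165 x 76 x 10 mm (blades to +x), lying loose on the bench, origin under its middle; not part of the job.

How it is judged:
By the outcome, as a careful person would: the job done as asked, in the order asked, and still so for the second after the job is handed in, with the robot touching nothing.
It also fails if it takes over 46 s, if anything falls off the work surface, if the arm or the gripper's body presses on something with over 40 N, if the wrist force passes 120 N, or if a joint passes its speed limit or range.

## Working session

There is one attempt and no reset: what is moved stays moved. The work goes in short steps, each a Python script; the robot and the scene stay as the last script left them, time stands still between calls to the robot, and variables do not carry over. Pictures are saved under pics/ and viewed, at most 10 in all, crops included, and the job is handed in when it is done.

```bash
mkdir -p pics; ls
python3 - <<'E'
from workcell import ctrl, cams, workorder, gripper_to
import cv2,numpy as np
np.set_printoptions(precision=4,suppress=True)
for n in("top","side","wrist"):
    cv2.imwrite(f"pics/{n}0.png",cams.snapshot(n)); print(n,cams.calibration(n))
s=ctrl.state();print(s)
E
```

```text
pics
workcell.py
top {'mtx': array([[393.4639,   0.    , 278.7842],
       [  0.    , 393.4639, 212.0135],
       [  0.    ,   0.    ,   1.    ]]), 'extrinsics': array([[-0.0205, -0.9996, -0.0218,  0.0875],
       [ 0.983 , -0.0241,  0.1823, -0.573 ],
       [-0.1827, -0.0177,  0.983 , -1.2353],
       [ 0.    ,  0.    ,  0.    ,  1.    ]])}
side {'mtx': array([[500.0333,   0.    , 277.8473],
       [  0.    , 500.0333, 202.4902],
       [  0.    ,   0.    ,   1.    ]]), 'extrinsics': array([[-0.7013, -0.7125,  0.0224,  0.4261],
       [ 0.3694, -0.3363,  0.8663, -0.2344],
       [-0.6097,  0.6158,  0.499 , -0.9556],
       [ 0.    ,  0.    ,  0.    ,  1.    ]])}
wrist {'mtx': array([[349.294 ,   0.    , 280.9205],
       [  0.    , 349.294 , 207.6248],
       [  0.    ,   0.    ,   1.    ]]), 'hand_eye': array([[ 0.0014,  0.9562,  0.2926,  0.0747],
       [ 1.    , -0.0012, -0.0011, -0.0007],
       [-0.0007,  0.2926, -0.9562, -0.1432],
       [ 0.    ,  0.    ,  0.    ,  1.    ]])}
{'time_s': 0.15, 'joint_pos': array([ 1.1825,  0.4266,  0.0739,  1.6064, -0.0341,  1.1108, -0.0671]), 'joint_velocities': array([-0.0012, -0.0012, -0.0002, -0.0012,  0.    , -0.0011, -0.0013]), 'joint_efforts': array([  0.0045, -95.0311,   3.7645, -46.376 ,   0.0195,   0.0077,
        -0.    ]), 'tool_pos': array([ 0.1596, -0.6556,  0.2308]), 'tool_rot': array([-3.1407,  0.0001,  0.2388]), 'force': array([-0.449 ,  0.3385, -0.269 ]), 'ft_torque': array([-0.0302, -0.0597,  0.0026]), 'finger_force': 0.0, 'opening': 0.08527588737463074}
```

View pics/top0.png

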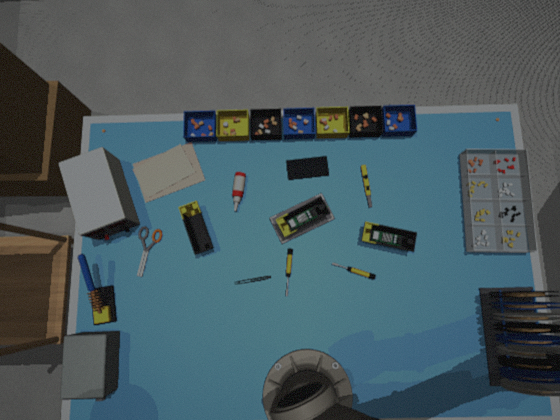

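View pics/side0.png

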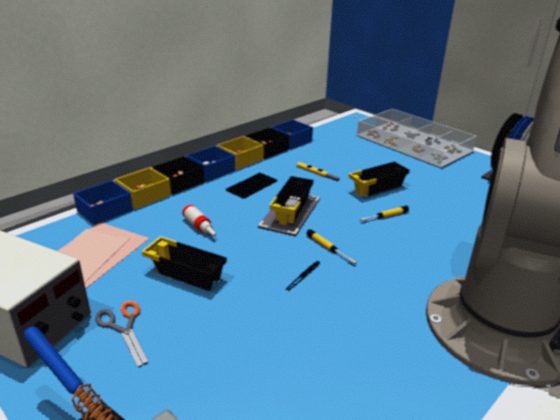

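```bash
cat > h.py <<'E'
from workcell import ctrl, cams, workorder, gripper_to
import cv2,numpy as np
from scipy.spatial.transform import Rotation as R
np.set_printoptions(precision=4,suppress=True)
def snap(n):
    s=ctrl.state(); im=cams.snapshot(n); c=cams.calibration(n)
    if n=="wrist":
        T=np.eye(4); T[:3,:3]=R.from_euler("xyz",s["tool_rot"]).as_matrix(); T[:3,3]=s["tool_pos"]
        W=T@c["hand_eye"]
    else: W=np.linalg.inv(c["extrinsics"])
    return im,(c["mtx"],W)
def p2w(cal,px,z):
    K,W=cal; px=np.atleast_2d(px).astype(float)
    d=np.c_[(px-K[[0,1],2])/K[0,0],-np.ones(len(px))]; d[:,1]*=-1
    d=d@W[:3,:3].T; o=W[:3,3]
    return (o+d*((z-o[2])/d[:,2])[:,None])[:,:2]
def w2p(cal,p):
    K,W=cal; c=(np.atleast_2d(p)-W[:3,3])@W[:3,:3]
    return np.c_[K[0,2]+K[0,0]*c[:,0]/-c[:,2],K[1,2]-K[0,0]*c[:,1]/-c[:,2]]
def masks(im):
    h,s,v=cv2.split(cv2.cvtColor(im,cv2.COLOR_BGR2HSV))
    y=(h>18)&(h<36)&(s>130)&(v>60)
    k=(v<55)
    g=(h>36)&(h<88)&(s>60)
    return y,k,g
def tote(im,cal,seed,zr,ks=5):
    """rim plane zr; seed pixel inside tote -> centre, yaw (towards yellow), size"""
    y,k,g=masks(im); m=((y|k|g)*255).astype(np.uint8)
    m=cv2.morphologyEx(m,cv2.MORPH_CLOSE,np.ones((ks,ks)))
    cs,_=cv2.findContours(m,cv2.RETR_EXTERNAL,cv2.CHAIN_APPROX_NONE)
    c=max((c for c in cs if cv2.contourArea(c)>150),key=lambda c:cv2.pointPolygonTest(c,tuple(map(float,seed)),True))
    w=p2w(cal,c[:,0],zr)
    (cx,cy),sz,a=cv2.minAreaRect((w*1000).astype(np.float32))
    a=np.radians(a)+(0 if sz[0]>sz[1] else np.pi/2)
    f=np.zeros_like(m); cv2.drawContours(f,[c],-1,255,-1)
    yy=np.argwhere(y&(f>0))[:,::-1]; yc=p2w(cal,yy.mean(0),zr)[0]*1000
    if (yc-[cx,cy])@[np.cos(a),np.sin(a)]<0: a+=np.pi
    a=(a+np.pi)%(2*np.pi)-np.pi
    return np.array([cx,cy])/1000,a,sorted(sz)
E
python3 - <<'E'
from h import *
im,cal=snap("top")
for n,s,z in(("base",(303,217),.064),("full",(390,237),.056),("empty",(198,229),.056)): print(n,*tote(im,cal,s,z))
for n,px in(("glue",(238,190)),("phone",(307,167)),("knife",(366,186)),("drvA",(355,271)),("drvB",(289,270)),("sciss",(147,245)),("tweez",(253,280)),("bins",(300,138))): print(n,p2w(cal,px,0.01))
E
```

```text
base [ 0.5518 -0.0006] 2.0289940245808697 [72.40189361572266, 180.0738983154297]
full [ 0.4853 -0.2773] 1.3109628845124437 [68.60166931152344, 166.77305603027344]
empty [0.5318 0.3471] 0.36526905510312613 [65.3494873046875, 173.72862243652344]
glue [[0.6632 0.2138]]
phone [[ 0.7387 -0.0253]]
knife [[ 0.6659 -0.2242]]
drvA [[ 0.3799 -0.1708]]
drvB [[0.3877 0.0457]]
sciss [[0.481  0.5207]]
tweez [[0.3577 0.1648]]
bins [[ 0.845  -0.0044]]
```

Run:
```python
from h import *
pi=np.pi
P={"full":([.485,-.277],1.311),"base":([.552,0],2.029),"empty":([.532,.347],.365)}
for n,(p,y) in P.items():
  for k in (0,1):
    for z in (.035,.26):
      q=ctrl.ik([*p,z],[pi,0,y+k*pi]); print(n,k,z,q)
```

```text
full 0 0.035 [ 0.6783  0.5148 -0.3422  1.9975  0.2685  0.6722 -0.0943]
full 0 0.26 [ 0.6951  0.2313 -0.3412  1.8191  0.0859  1.1056  0.0639]
full 1 0.035 [-0.3244  0.7758  1.0104  2.0546 -0.9124  0.8479 -2.1687]
full 1 0.26 [-0.5254  0.4298  1.2288  1.8808 -0.445   1.1479 -2.536 ]
base 0 0.035 [ 0.3556  0.5535 -0.5917  2.0005  0.4601  0.7212 -0.0618]
base 0 0.26 [ 0.4674  0.2668 -0.6901  1.8168  0.1872  1.1239  0.1715]
base 1 0.035 [-0.8489  0.7669  1.0106  2.0693 -0.9108  0.8391 -1.9673]
base 1 0.26 [-1.0585  0.4107  1.2306  1.8945 -0.4271  1.1396 -2.3515]
empty 0 0.035 [-0.0781  0.7428 -0.8357  1.7976  0.6837  0.9178 -2.4273]
empty 0 0.26 [-0.5926  0.342  -0.1115  1.6605  0.0411  1.1414 -1.9207]
empty 1 0.035 [ 0.0382  0.8419 -1.0331  1.791   0.8467  1.0259  0.6033]
empty 1 0.26 [ 0.0529  0.5236 -1.0258  1.6213  0.4652  1.2634  0.8779]
```

```bash
cat > obs.py <<'E'
from h import *
def observe(n,p,yaw,zr,z=.26):
    ctrl.reach([*p,z],[np.pi,0,yaw]); ctrl.dwell(.2)
    im,cal=snap("wrist"); cv2.imwrite(f"pics/w_{n}.png",im)
    np.savez(f"w_{n}.npz",K=cal[0],W=cal[1])
    s=w2p(cal,[*p,zr-.02])[0]; r=tote(im,cal,s,zr); print(n,s,*r,"t",ctrl.state()["time_s"]); return r
E
python3 - <<'E'
from obs import *
observe("base",[.552,0],2.029,.064); observe("full",[.485,-.277],1.311,.056)
a=cv2.imread("pics/w_base.png");b=cv2.imread("pics/w_full.png")
cv2.imwrite("pics/bf.png",np.hstack([a[:,80:480],b[:,80:480]]))
E
```

```text
base [280.8139 175.4481] [0.5555 0.0008] 2.0309233183430644 [71.03766632080078, 175.43565368652344] t 3.15
full [280.6351 175.6531] [ 0.4892 -0.2779] 1.3407091954661379 [64.75724792480469, 168.5545196533203] t 4.5
```

View pics/bf.png

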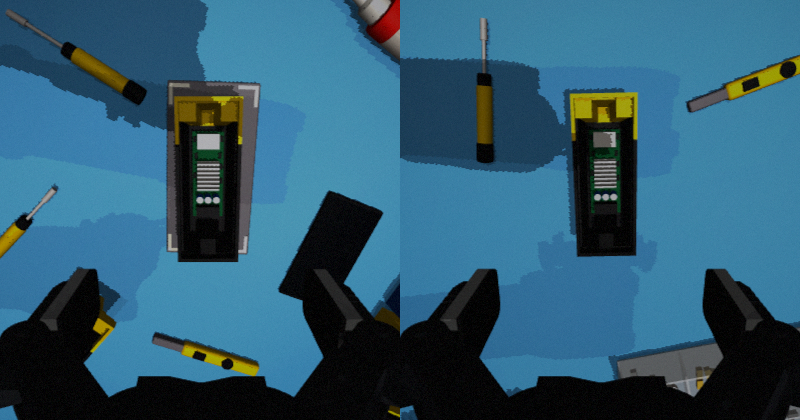

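```bash
cat > h2.py <<'E'
from h import *
import h
def offline(n,seed,zr,t,ks=3,ym=130):
    d=np.load(f"w_{n}.npz"); cal=(d["K"],d["W"]); im=cv2.imread(f"pics/w_{n}.png")
    def mk(im):
        hh,s,v=cv2.split(cv2.cvtColor(im,cv2.COLOR_BGR2HSV))
        return (hh>18)&(hh<36)&(s>ym)&(v>60),v<t,(hh>36)&(hh<88)&(s>60)
    h.masks=mk; return tote(im,cal,seed,zr,ks)
E
python3 - <<'E'
from h2 import *
for t in(20,25,30,35,40,45): print(t,offline("base",(281,175),.064,t),offline("full",(281,175),.056,t))
d=np.load("w_base.npz");cal=(d["K"],d["W"])
print(p2w(cal,[[255,96],[323,96],[258,262],[318,262]],.064))
im=cv2.imread("pics/w_base.png")
for r in (110,180,230,250): print(r,im[r,240:272].max(1),im[r,308:345].max(1))
print(im[70:100,290].tolist(),im[250:275,290].max(1))
E
```

```text
20 (array([ 0.5602, -0.0013]), np.float64(2.0296083159758105), [64.25322723388672, 167.4806365966797]) (array([ 0.4893, -0.2777]), np.float64(1.3407091954661379), [64.75724792480469, 168.19198608398438])
25 (array([ 0.5602, -0.0013]), np.float64(2.028421112051367), [64.25209045410156, 167.55332946777344]) (array([ 0.4893, -0.2777]), np.float64(1.3407091954661379), [64.75724792480469, 168.19198608398438])
30 (array([ 0.5577, -0.0026]), np.float64(2.0296119112432827), [69.90042877197266, 167.4806365966797]) (array([ 0.4893, -0.2777]), np.float64(1.3407091954661379), [64.75724792480469, 168.19198608398438])
35 (array([ 0.5576, -0.0026]), np.float64(2.029608182817756), [70.10481262207031, 167.48065185546875]) (array([ 0.4893, -0.2777]), np.float64(1.3407091954661379), [64.75724792480469, 168.19198608398438])
40 (array([ 0.5572, -0.0028]), np.float64(2.029608182817756), [70.95004272460938, 167.48065185546875]) (array([ 0.4893, -0.2778]), np.float64(1.3407091954661379), [64.75724792480469, 168.35926818847656])
45 (array([0.5556, 0.0003]), np.float64(2.0295297860131667), [71.02871704101562,
[... 1195 characters left out ...]
 [  3   4   7   6  21   9   7  13  24  23 129 171 170 169 170 175 181 178
 131 113 164 178 177 177 179 176 178 178 177 178 179 179 176 178 177 179
 181]
[[174, 140, 66], [175, 139, 66], [171, 138, 64], [176, 143, 68], [177, 141, 66], [177, 142, 66], [176, 141, 68], [175, 141, 69], [176, 144, 71], [177, 142, 68], [146, 114, 54], [78, 65, 45], [80, 70, 76], [99, 96, 98], [100, 95, 99], [83, 77, 82], [60, 56, 61], [60, 56, 60], [56, 55, 56], [56, 54, 55], [58, 53, 57], [56, 54, 55], [47, 42, 46], [45, 46, 46], [46, 47, 47], [47, 44, 47], [27, 75, 94], [3, 87, 110], [10, 89, 113], [3, 89, 114]] [ 22  18  26  27  15   9   3   2   7  19  23  22 169 180 177 180 179 179
 179 178 177 179 174 178 179]
```

```bash
cat > pp.py <<'E'
from h import *
pi=np.pi
def pick(p,yaw,lift,z=.027):
    ctrl.line_to([*p,.10],[pi,0,yaw],max_speed=.2)
    hit=ctrl.line_to([*p,z],max_speed=.12,force_limit=15)
    gripper_to(.05,strength=50); s=ctrl.state(); print("grip",hit,s["tool_pos"],s["opening"],s["finger_force"])
    f0=s["force"]; ctrl.line_to([*p,lift],max_speed=.15); s=ctrl.state(); print("lift",s["opening"],s["finger_force"],s["force"]-f0,"t",s["time_s"])
E
python3 - <<'E'
from pp import *
pick([.4893,-.2778],1.3407,.18)
print(ctrl.state()["tool_rot"])
ctrl.reach([.5602,-.0013,.20],[pi,0,2.0296-pi]); ctrl.dwell(.2)
s=ctrl.state();print(s["joint_pos"],s["tool_pos"],s["tool_rot"],s["opening"],s["time_s"])
im,cal=snap("wrist");cv2.imwrite("pics/w_held.png",im)
cv2.imwrite("pics/side1.png",cams.snapshot("side"))
E
```

```text
grip False [ 0.4896 -0.2781  0.028 ] 0.06308819479028939 53.359875082969666
lift 0.06321509242075186 55.22379398345947 [  3.2016  -1.2559 -12.1587] t 7.7083
[-3.1402 -0.0004  1.3408]
[-1.0001  0.5487  1.2209  1.9424 -0.5912  1.0744 -2.2071] [ 0.5601 -0.0017  0.1999] [ 3.1415  0.0002 -1.1124] 0.06298902106453466 10.4167
```

View pics/w_held.png

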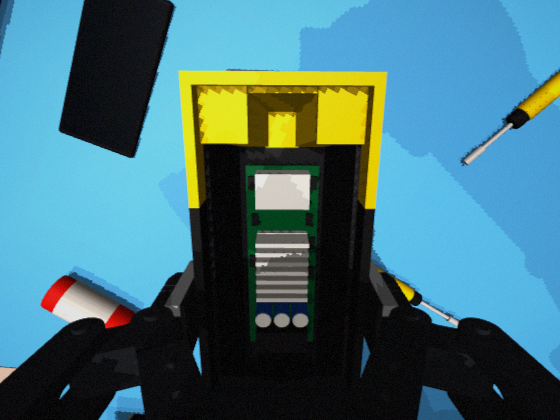

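View pics/side1.png

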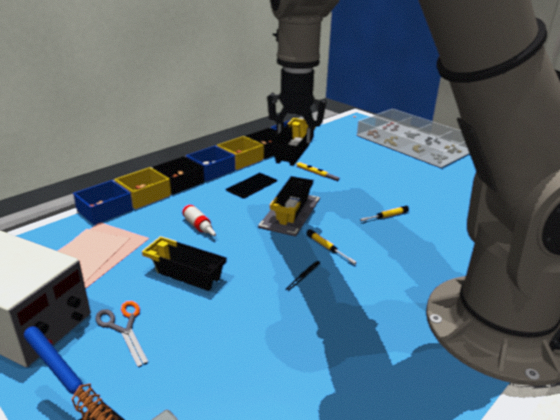

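Run:
```python
from pp import *
s=ctrl.state();c=cams.calibration("wrist")
T=np.eye(4);T[:3,:3]=R.from_euler("xyz",s["tool_rot"]).as_matrix();T[:3,3]=s["tool_pos"];cal=(c["mtx"],T@c["hand_eye"])
m=p2w(cal,[[180,71],[387,71]],.2279); y=s["tool_rot"][2]; u=np.array([np.cos(y),np.sin(y)])
off=(m-s["tool_pos"][:2])@np.c_[u,[-u[1],u[0]]]; print("corners in tool dirs",off)
dx=np.clip(off[:,0].mean()-.084,-.005,.005); tgt=np.array([.5602,-.0013])-dx*u; print("dx",dx)
ctrl.line_to([*tgt,.105],[pi,0,2.0296-pi],max_speed=.12)
hit=ctrl.line_to([*tgt,.078],max_speed=.03,force_limit=5)
s2=ctrl.state();print(hit,s2["tool_pos"],s2["tool_rot"],s2["force"],s2["time_s"])
cv2.imwrite("pics/w_pl.png",snap("wrist")[0]);cv2.imwrite("pics/side2.png",cams.snapshot("side")[90:290,180:460])
```

```text
corners in tool dirs [[ 0.0828  0.0314]
 [ 0.0828 -0.0325]]
dx -0.0011986395658702548
True [ 0.5607 -0.0023  0.084 ] [ 3.1414  0.0007 -1.112 ] [-2.1716  1.5382 11.2929] 12.1417
```

Run:
```python
from obs import *
s=ctrl.state(); p=s["tool_pos"]
gripper_to(.085); ctrl.line_to([p[0],p[1],.30],max_speed=.25); 
ctrl.dwell(.1); im,cal=snap("wrist"); cv2.imwrite("pics/w_st.png",im); np.savez("w_st.npz",K=cal[0],W=cal[1])
observe("empty",[.535,.347],.365,.056)
a=cv2.imread("pics/w_st.png");b=cv2.imread("pics/w_empty.png")
cv2.imwrite("pics/se.png",np.hstack([a[:,80:480],b[:,80:480]]))
from h2 import *
for t in (20,25,40,55): print(t,offline("empty",(281,175),.056,t),offline("st",(281,175),.112,t))
```

```text
empty [280.1666 174.106 ] [0.5342 0.35  ] 0.34851294486705164 [65.05473327636719, 168.36068725585938] t 15.3417
20 (array([0.5343, 0.3501]), np.float64(0.34851294486705164), [65.05473327636719, 168.09396362304688]) (array([ 0.5598, -0.0015]), np.float64(-1.109399573328492), [64.2345962524414, 168.067138671875])
25 (array([0.5343, 0.3501]), np.float64(0.34851294486705164), [65.05473327636719, 168.09396362304688]) (array([ 0.5598, -0.0016]), np.float64(-1.1110323573928191), [64.5005874633789, 168.0398712158203])
40 (array([0.5342, 0.3501]), np.float64(0.34851294486705164), [65.05473327636719, 168.26065063476562]) (array([ 0.5594, -0.0018]), np.float64(-1.1119109675259509), [65.45628356933594, 168.0411376953125])
55 (array([0.5342, 0.35  ]), np.float64(0.34851294486705164), [65.05473327636719, 168.36068725585938]) (array([ 0.5595, -0.0017]), np.float64(-1.1119715877302632), [65.90619659423828, 168.04348754882812])
```

View pics/se.png

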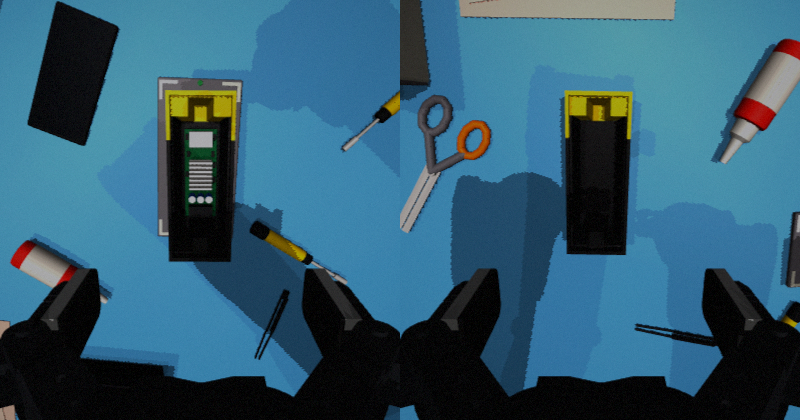

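Run:
```python
from pp import *
pick([.5342,.3501],.3485,.23)
t=[.5599,-.0016]
ctrl.reach([*t,.24],[pi,0,2.0306]); ctrl.dwell(.2)
s=ctrl.state();print(s["joint_pos"],s["tool_pos"],s["tool_rot"],s["opening"],s["time_s"])
im,cal=snap("wrist");cv2.imwrite("pics/w_held2.png",im)
cv2.imwrite("pics/held2.png",np.hstack([im[:,130:430],cams.snapshot("side")[:,100:560]]))
```

```text
grip False [0.5346 0.3503 0.028 ] 0.06250981912684805 54.148181676864624
lift 0.0626756753636549 54.892741441726685 [ 1.5115  1.3008 -9.5872] t 18.8833
[-0.7191  0.2793  0.7366  1.8892 -0.2145  1.0534  0.5655] [ 0.5599 -0.0012  0.2399] [-3.1413  0.0001  2.031 ] 0.06313042334080574 20.9083
```

View pics/held2.png

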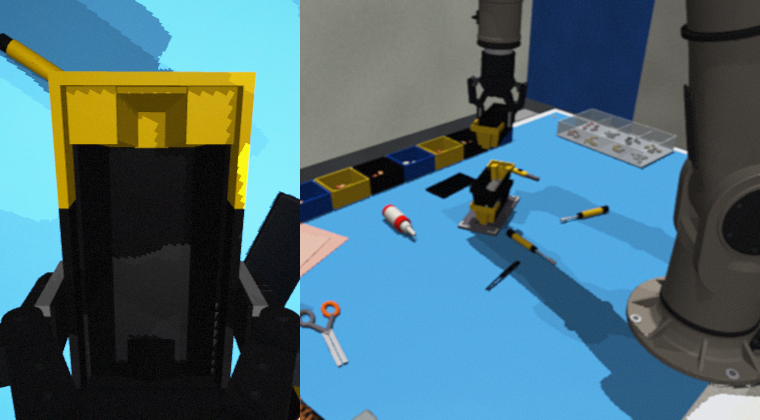

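The held tote sits squarely in the grip, with its yellow rim at row 72 (cols 178–385), and the two-tote stack stands upright. I'll place it now.

Run:
```python
from pp import *
from h2 import offline
u=np.array([np.cos(2.0306),np.sin(2.0306)]); t=np.array([.5599,-.0016])+.0012*u
ctrl.line_to([*t,.153],[pi,0,2.0306],max_speed=.12)
hit=ctrl.line_to([*t,.126],max_speed=.03,force_limit=5)
s=ctrl.state();print(hit,s["tool_pos"],s["tool_rot"],s["force"],s["time_s"])
if hit and abs(s["tool_pos"][2]-.132)<.0025:
    p=s["tool_pos"]; gripper_to(.085); ctrl.line_to([p[0],p[1],.34],max_speed=.25); ctrl.dwell(.2)
    im,cal=snap("wrist");cv2.imwrite("pics/w_fin.png",im);np.savez("w_fin.npz",K=cal[0],W=cal[1])
    for k in (20,25,40): print(offline("fin",(281,175),.160,k))
    sd=cams.snapshot("side"); b=cv2.resize(sd[130:260,220:360],None,fx=3.2,fy=3.2)
    cv2.imwrite("pics/fin.png",np.hstack([cv2.resize(im[:,130:430],(297,416)),b])); print(ctrl.state()["time_s"])
```

```text
True [ 0.5593 -0.0004  0.132 ] [-3.1412 -0.0005  2.0307] [-1.3956  0.5207 10.0843] 22.5667
(array([ 0.5594, -0.0002]), np.float64(2.033541904774399), [64.47007751464844, 166.63558959960938])
(array([ 0.5594, -0.0002]), np.float64(2.0335418714848847), [64.47007751464844, 166.63558959960938])
(array([0.5591, 0.0006]), np.float64(2.0335418714848847), [64.47007751464844, 168.27468872070312])
24.2083
```

View pics/fin.png

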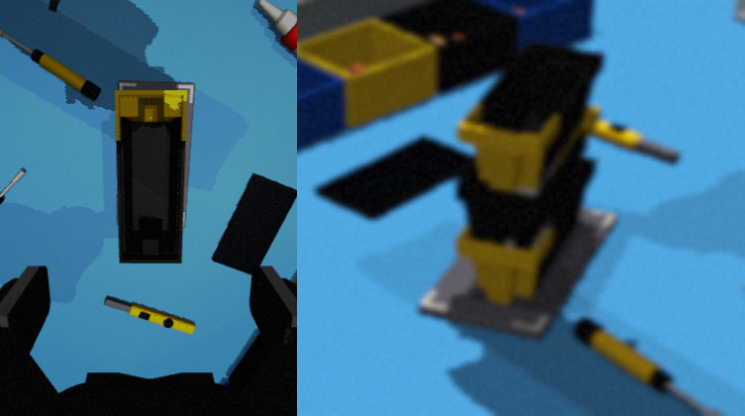

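The three totes stand level with alternating ends, the top rim reads the right size at 160 mm, and the gripper is clear.

```bash
python3 -c "
from workcell import ctrl, cams, workorder, gripper_to
print(workorder.close_job())"
```

```text
the job is handed in; nothing more can be done
None
```

The job is handed in after about 24 s: the full tote stands on the base tote and the empty one on top as a cover, yellow over black each time, both at the expected ledge heights.

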